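# Post a mislabelled oil bottle through the flap of the reject box

## Robot

A 6-joint arm with a two-finger parallel gripper is mounted at the origin on the work surface. World frame = base frame: x ahead of the robot, y to its left, z up, the work surface at z = 0. Lengths are in m, angles in rad, forces in N, time in s.
With the tool pointing down it reaches from about 0.35 to 0.975 m from the base axis. Payload 4.9 kg.
Tool frame: the origin (TCP) lies at the very end of the fingers, on their centre line; the grasp point (between the pads) lies 19 mm behind it; z points along the fingers, y is the line along which they close (so a half turn about z gives the same grasp; the last joint's range is limited). The gripper opens to 85 mm and grips with 20 to 120 N. Pads are 22 mm wide; open, the fingers measure 114 mm over their backs; the gripper's body (76 mm by 85 mm) begins 54 mm behind the grasp point. The pads swing forward as they close: fully open they stand 13 mm farther back than shut.
Start: joints at [-1.387, 0.053, 1.613, -0, 1.476, -0.119], TCP at [0.186, -0.597, 0.231] pointing down, gripper open.
Joint ranges: [-3.01, 3.01], [-1.01, 2.22], [0.06, 2.58], [-1.02, 4.17], [0.09, 2.62], [-3.14, 3.14]. Speed limits (rad/s): [2.57, 2.57, 3.14, 3.14, 3.14, 3.14].

## Interface

Orientations are given as a rotation vector (axis times angle).
In Python, from station import ctrl, imaging gives the robot as it stands.
- The arm moves only by the tool play_rows, never from a script. Its argument "series" is a list of rows, each a list of 3 entries, a list of its own where there are three numbers: the opening, from 0 (shut) to 1 (fully open), then the shift along the tool's x, y, z each as a share of 0.05 m, from -1 to 1, then the turn, a rotation vector about the tool's x, y, z each as a share of 8 degrees, from -1 to 1. In form: [[grip, [dx, dy, dz], [ax, ay, az]], ...]. A call has 1 to 8 rows; each row shifts and turns the commanded pose from where the row before left it, along the tool's axes as they then stand; what a row does not reach is not made up. A row lasts 1/8 s, in which the tool goes at most 62.5 mm and 10.7 degrees, less where a joint would pass 70% of its speed; a pose out of reach is approached as far as the arm can. A call with a number of a shift or a turn outside -1 to 1 is refused whole. A call with a gripper value outside its range is refused whole. The fingers move at their own pace and stop on an object; "force" is the grip in N (left out, the last holds). Time passes only in rows, so rows that do not move let the fingers close. It gives the time, the measured TCP pose, the force, the opening and the grip force at its end, in the units of the state.
- ctrl.get_obs(): the state, without advancing time (a new reading comes with each control period).
- imaging.get_image(name): name is "side" or "top"; returns a dict with "color" (400x640x3 uint8, blue, green, red), "fx", "fy", "cx", "cy" (pixels), "extrinsics" (4x4, takes a point from world to camera coordinates). Camera axes: x right, y down, z forward; pixel columns grow to the right and rows downward; lengths in m; the calibration is good to about 2 mm. A picture is of the moment at which its call begins. There is no depth.
- ctrl.finish_job(): hands the job in; it is judged then, once.
The state is a dict: "t": time; "q": joint angles; "dq": joint speeds; "effort": joint torques, N m; "tool_pos": TCP position; "tool_rot": TCP orientation; "contact_force": force on the tool from outside, world axes, zero at the start; "wrist_torque": the same for the moment, N m; "opening": finger opening in m; "grip_force": force on a finger pad.
Only numpy, scipy, OpenCV 4.12 (cv2) and the standard library are available. Lean on these libraries where they do the work, as an engineer would, in place of code of your own. Each camera call takes 0.05 s, during which the arm holds its last target. There are 200 camera calls.

## Task

The small silver oil bottle with the crooked label, lying on the shelf of the red reject box, has to go into the box. Push the box's self-closing flap open with one finger while the bottle is still on the shelf and, keeping the flap open with that finger, push the bottle gently along the shelf with the other finger until it drops in; do not lift the bottle. Then draw the hand back out so that the flap closes, and leave the other bottles and the label roll where they stand.

Things in the scene. Friction and masses are not known exactly. Their poses are not given: they have to be found in the camera images.
- reject_box: Red steel reject box, bolted down, 230 mm wide (y), 275 deep (x -50 to 225), shelf on its front. Origin at bench height (z = 0) below the middle of the sill. x points inwards, from the shelf through the flap into the box; y along the sill. Shelf: flat, z = 140 mm, x = -120 to 0, open at its front end, 12 mm lips at its sides (inner faces y = +-112). The sides rise at 34 deg with the flap; top 210.
- sill (a point): Middle of the sill, the shelf's inner edge: x = 0, y = 0, z = 140 mm; axes as the box. The closed flap's lower edge rests here. Inside of it, and under the shelf's inner 46 mm, the box is hollow, 222 mm wide, its floor 136 mm below: a bottle whose middle has passed the sill tips in.
- hinge (a point): Middle of the flap's hinge line (along the box's y): x = 99, z = 207 mm in the box's frame, 67 mm above the shelf. The closed flap slopes up to it from the sill at 34 deg. Behind it a pale clear lid falls to 175 mm height at x = 225. An upright finger can push the flap in until the finger's front is at x = 90 mm.
- flap (a joint): Opening angle of the flap, rad: 0 closed, grows as its lower edge swings inwards and down, stop at 1.2. A spring closes it: 1 to 2 N at the lower edge begin to open it, about 5 N near the hinge hold it wide open. A fingertip 14 mm above shelf height opens it about 0.2 with its front 55 mm inside the sill, 0.6 at 80 mm.
- flap_plate: The flap: aluminium plate with a yellow push patch and black lower edge, 206 mm wide, 120 mm from hinge to lower edge, 3 mm thick. Origin on the hinge axis (4 mm below point hinge), axes parallel to the box's when closed; turns with the flap.
- flap_edge (a point): Middle of the flap's lower edge; at the sill when closed.
- reject_bottle: 100 ml flat silver oil bottle, crooked blue label, dark blue cap, 80 to 150 g, lying on its broad side across the shelf. Origin: middle of its underside. Body 40 mm (x), 32 high (z), 84 long (y -42 to +42, round shoulder at +y), neck and 25 mm cap on to y = +66. Balance point within 8 mm of the origin. Its middle starts 60 to 80 mm before the sill, its y within 0.25 rad of the sill's line.
- bottle_mid (a point): Middle of the bottle's body, 16 mm above its origin (156 mm above the bench while it lies on the shelf).
- good_bottle_1: Bystander: upright 100 ml silver bottle with straight blue label, 40 x 32 mm, 106 mm high, origin at the middle of its foot.
- good_bottle_2: Bystander: a second bottle like good_bottle_1.
- label_roll: Bystander: white label roll standing on its flat side, 104 mm across, 50 mm high, origin at the middle of its foot.
- litre_bottle: Bystander: upright 1 litre silver oil bottle, 105 x 62 mm, about 245 mm high, origin at the middle of its foot.
There are look-alikes about, which are no part of the job. What is shaped like the reject_bottle but green or pink is not meant.

How it is judged:
By the outcome, as a careful person would: the job done as asked, in the order asked, and still so for the second after the job is handed in, with the robot touching nothing.
It also fails if it takes over 42 s, if anything falls off the work surface, if the arm or the gripper's body presses on something with over 40 N, if the wrist force passes 120 N, or if a joint passes its speed limit or range.

## Working session

There is one attempt and no reset: what is moved stays moved. The work goes in short steps, Python scripts to look and compute and a tool call to move; the robot and the scene stay as the last step left them, time stands still between calls to the robot, and variables do not carry over. Pictures are saved under pics/ and viewed, at most 10 in all, crops included, and the job is handed in when it is done.

Besides the shell and the picture viewer there is one more tool, called after "Request:" by a JSON object that holds its "method" and its "body", one argument or row to a line. play_rows: Moves the arm, as the interface text tells. Shift numbers are shares of 0.05 m and turn numbers shares of 8 degrees, none past 1 either way. Its arguments: {"type":"object","properties":{"series":{"type":"array"},"force":{"type":"number"}},"required":["series"]}

```bash
mkdir -p pics; python3 - <<'E'
from station import ctrl, imaging
import cv2,numpy as np,pickle
o=ctrl.get_obs();print(o['t'],o['tool_pos'],o['tool_rot'],o['opening'])
for n in("side","top"):
    im=imaging.get_image(n);cv2.imwrite(f"pics/{n}0.png",im["color"]);pickle.dump(im,open(f"{n}0.pkl","wb"))
    print(n,im["fx"],im["cx"],im["cy"],np.round(im["extrinsics"],3).tolist())
E
```

```text
0.0 [ 0.18624306 -0.59595838  0.23007292] [-3.10365291e+00 -4.73466804e-01  7.16962723e-05] 0.08530862233133724
side 379.6020746620536 322.9543959909074 193.69644601570508 [[-0.964, -0.265, -0.006, 0.476], [-0.162, 0.607, -0.778, 0.216], [0.209, -0.749, -0.629, 1.012], [0.0, 0.0, 0.0, 1.0]]
top 401.67793215107713 323.0864026284388 196.37544782389222 [[0.012, -1.0, 0.017, -0.038], [-0.986, -0.015, -0.166, 0.512], [0.167, -0.015, -0.986, 1.323], [0.0, 0.0, 0.0, 1.0]]
```

View pics/side0.png

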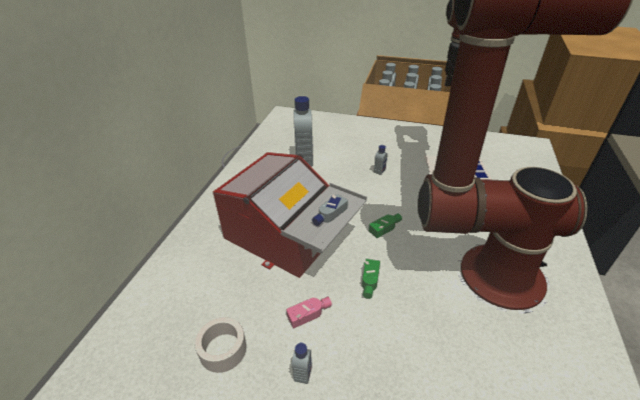

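View pics/top0.png

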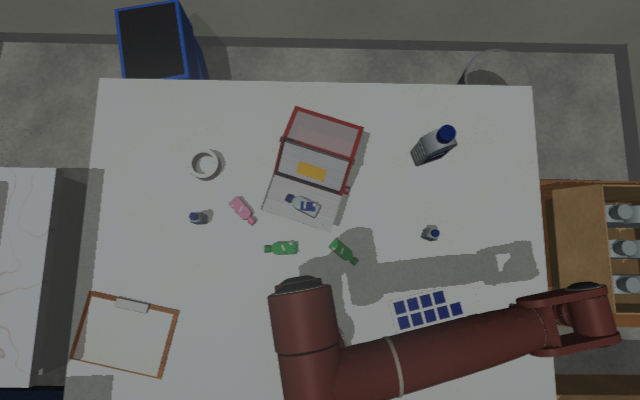

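The box sits ahead of the robot (top view, about (315,165)), with the silver bottle on its shelf at about (303,205) and the cap to the left. I'll enlarge both views.

```bash
python3 - <<'E'
import cv2
a=cv2.imread("pics/top0.png")[95:240,250:380];cv2.imwrite("pics/topc.png",cv2.resize(a,None,fx=4,fy=4,interpolation=cv2.INTER_CUBIC))
a=cv2.imread("pics/side0.png")[140:280,210:375];cv2.imwrite("pics/sidec.png",cv2.resize(a,None,fx=4,fy=4,interpolation=cv2.INTER_CUBIC))
E
```

```text
(no output)
```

View pics/topc.png

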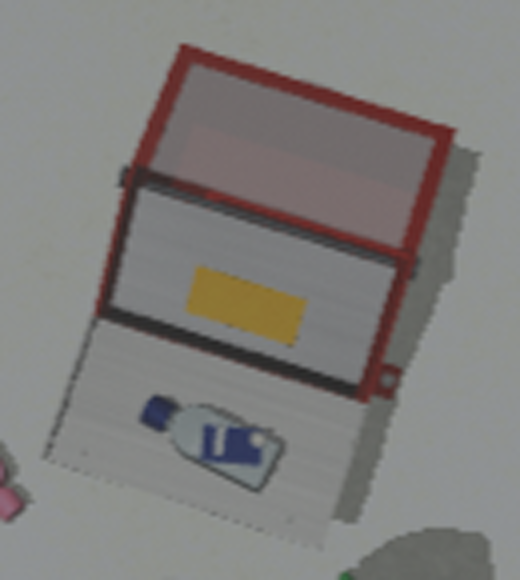

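View pics/sidec.png

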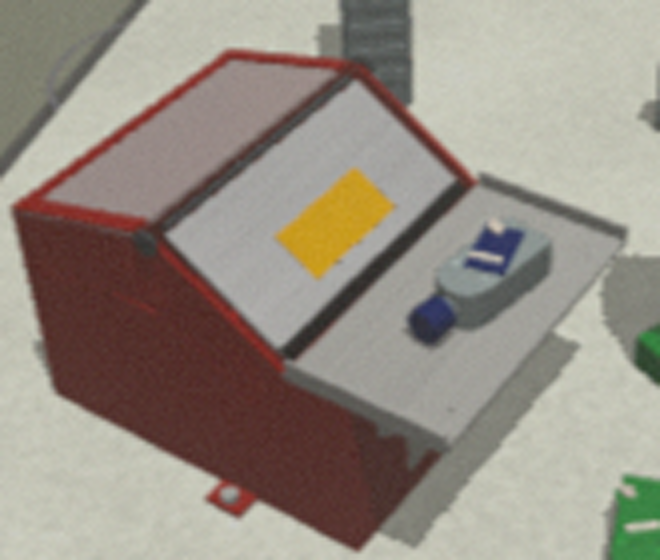

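```bash
cat > geo.py <<'E'
import numpy as np,pickle
from scipy.optimize import least_squares
C={n:pickle.load(open(f"{n}0.pkl","rb")) for n in("top","side")}
OFF={"top":(250,95),"side":(210,140)}
def proj(n,P):
    c=C[n];p=c["extrinsics"]@np.append(P,1);return np.array([c["fx"]*p[0]/p[2]+c["cx"],c["fy"]*p[1]/p[2]+c["cy"]])
def w(v,p):
    c,s=np.cos(v[2]),np.sin(v[2]);p=np.array(p)/1e3;return np.array([v[0]+c*p[0]-s*p[1],v[1]+s*p[0]+c*p[1],p[2]])
def fit(obs,v0):
    def f(v): return np.concatenate([proj(n,w(v,p))-(np.array(OFF[n])+np.array(u)/4-.375*0) for n,u,p in obs])
    r=least_squares(f,v0,loss='soft_l1');return r.x,r.fun.reshape(-1,2)
E
python3 - <<'E'
from geo import *
box=[("top",(183,45),(225,115,175)),("top",(455,130),(225,-115,175)),("top",(43,458),(-120,114,146)),("top",(322,548),(-120,-114,146)),("top",(370,400),(0,-115,142)),("top",(100,313),(0,115,142)),
("side",(15,205),(225,115,175)),("side",(230,52),(225,-115,175)),("side",(445,443),(-120,114,146)),("side",(627,235),(-120,-114,150)),("side",(285,365),(0,115,146)),("side",(473,183),(0,-115,146))]
b,r=fit(box,[.6,0,0]);print(b,np.round(r,1).tolist())
z=140
bot=[("top",(285,440),(20,-42,z+26)),("top",(262,492),(-20,-42,z+26)),("top",(146,405),(0,66,z+16)),("top",(205,405),(18,28,z+26)),("top",(175,450),(-18,28,z+24)),
("side",(550,235),(-20,-41,z+30)),("side",(548,268),(-20,-41,z+2)),("side",(470,327),(-19,32,z+2)),("side",(420,325),(0,66,z+16))]
v,r=fit(bot,[.55,0,b[2]]);print(v,np.round(r,1).tolist())
c,s=np.cos(b[2]),np.sin(b[2]);d=v[:2]-b[:2]
print("bottle in box",1e3*(c*d[0]+s*d[1]),1e3*(-s*d[0]+c*d[1]),v[2]-b[2])
E
```

```text
[ 0.53213606  0.02086635 -0.30111031] [[-0.9, -0.3], [0.0, 0.2], [-0.5, -0.1], [-0.6, 0.0], [-0.7, 1.0], [-2.2, 0.6], [-0.7, -0.3], [-0.1, -1.4], [0.3, -1.6], [-0.1, -2.9], [-0.6, -1.0], [1.3, -3.1]]
[ 0.46298128  0.02485427 -0.44558528] [[-0.9, 0.6], [-0.9, -0.8], [-0.1, 0.3], [-1.5, 0.0], [0.8, -0.8], [-0.0, -0.1], [0.1, -0.3], [1.7, -1.1], [-0.3, -1.0]]
bottle in box -67.22610444008956 -16.701476624808297 -0.14447496855330405
```

Request:
{"method": "play_rows", "body": {
  "series": [
    [1, [0, 0, -0.5], [0, 0, -0.98]],
    [1, [0, 0, -0.5], [0, 0, -0.98]],
    [1, [0, 0, -0.5], [0, 0, -0.98]],
    [1, [0, 0, -0.5], [0, 0, -0.98]],
    [1, [0, 0, 0], [0, 0, -0.98]],
    [1, [0, 0, 0], [0, 0, -0.98]],
    [1, [0, 0, 0], [0, 0, 0]]
  ]
}}

```text
t: 0.98
tool_pos: [0.1863, -0.5963, 0.3307]
tool_rot: [-2.659, -1.671, -0.001]
contact_force: [0.6, 0.3, -0.7]
opening: 0.0855
grip_force: 0.0
```

```bash
cat > goto.py <<'E'
import sys,numpy as np
from scipy.spatial.transform import Rotation as R
from station import ctrl
def show(goal):
    o=ctrl.get_obs();T=R.from_rotvec(o['tool_rot']);d=T.inv().apply(np.array(goal)-o['tool_pos'])
    M=T.as_matrix();Y=np.degrees(np.arctan2(M[1,1],M[0,1]))
    print("t",o['t'],"pos",np.round(o['tool_pos'],4),"yaw_y",round(Y,2),"zax",np.round(M[:,2],3),"d in 50mm",np.round(d/.05,3),"F",np.round(o['contact_force'],1),"open",o['opening'])
if __name__=="__main__": show([float(a) for a in sys.argv[1:4]])
E
python3 goto.py 0.4702 0.0214 0.30
```

```text
t 0.975 pos [ 0.1863 -0.5963  0.3307] yaw_y -25.7 zax [-0.     0.001 -1.   ] d in 50mm [13.594 -0.243  0.625] F [ 0.6  0.3 -0.7] open 0.08549357731485652
```

Request:
{"method": "play_rows", "body": {
  "series": [
    [1, [0.6, 0, 0], [0, 0, 0]],
    [1, [0.9, 0, 0], [0, 0, 0]],
    [1, [0.9, 0, 0], [0, 0, 0]],
    [1, [0.9, 0, 0], [0, 0, 0]],
    [1, [0.9, 0, 0], [0, 0, 0]],
    [1, [0.9, 0, 0], [0, 0, 0]],
    [1, [0.9, 0, 0], [0, 0, 0]],
    [1, [0.9, 0, 0], [0, 0, 0]]
  ]
}}

```text
t: 1.98
tool_pos: [0.3358, -0.284, 0.331]
tool_rot: [-2.661, -1.67, -0.0]
contact_force: [0.9, -0.2, -0.1]
opening: 0.0858
grip_force: 0.0
```

Request:
{"method": "play_rows", "body": {
  "series": [
    [1, [0.9, 0, 0], [0, 0, 0]],
    [1, [0.9, 0, 0], [0, 0, 0]],
    [1, [0.9, 0, 0], [0, 0, 0]],
    [1, [0.9, 0, 0], [0, 0, 0]],
    [1, [0.9, 0, 0], [0, 0, 0]],
    [1, [0.9, 0, 0], [0, 0, 0]],
    [1, [0.6, 0, 0], [0, 0, 0]],
    [1, [0, 0, 0], [0, 0, 0]]
  ]
}}

```text
t: 2.98
tool_pos: [0.4653, -0.0135, 0.3308]
tool_rot: [-2.657, -1.675, 0.001]
contact_force: [-0.6, -0.4, -0.0]
opening: 0.0853
grip_force: 0.0
```

```bash
python3 goto.py 0.4702 0.0214 0.23
```

```text
t 2.975 pos [ 0.4653 -0.0135  0.3308] yaw_y -25.53 zax [-0.001  0.    -1.   ] d in 50mm [ 0.672 -0.21   2.015] F [-0.6 -0.4 -0. ] open 0.08528209770548975
```

Request:
{"method": "play_rows", "body": {
  "series": [
    [1, [0.34, -0.1, 0.3], [0, 0, 0]],
    [1, [0.33, -0.1, 0.6], [0, 0, 0]],
    [1, [0, 0, 0.6], [0, 0, 0]],
    [1, [0, 0, 0.5], [0, 0, 0]],
    [1, [0, 0, 0], [0, 0, 0]]
  ]
}}

```text
t: 3.6
tool_pos: [0.4689, 0.0189, 0.2287]
tool_rot: [-2.658, -1.669, 0.007]
contact_force: [-0.1, 0.3, 1.1]
opening: 0.0853
grip_force: 0.0
```

```bash
python3 goto.py 0.4702 0.0214 0.15; python3 - <<'E'
from station import imaging
import cv2,numpy as np,sys
from geo import *
from station import ctrl
im=imaging.get_image("side");cv2.imwrite("side1.png",im["color"])
a=im["color"][110:280,230:400];a=cv2.resize(a,None,fx=3.5,fy=3.5,interpolation=cv2.INTER_CUBIC)
o=ctrl.get_obs();p=o['tool_pos'];u=np.array([np.cos(-.4456),np.sin(-.4456),0])
for d in(-.0575,-.0425,.0425,.0575):
  for h,col in((0,(0,0,255)),(.013,(0,255,0))):
    x=proj("side",p+u*d+[0,0,h]);x=((x-[230,110]+.5)*3.5).astype(int);cv2.circle(a,tuple(int(i) for i in x),2,col,-1)
cv2.imwrite("pics/side1.png",a)
E
```

```text
t 3.6 pos [0.4689 0.0189 0.2287] yaw_y -25.74 zax [-0.005  0.    -1.   ] d in 50mm [0.059 0.008 1.575] F [-0.1  0.3  1.1] open 0.08525547833152389
```

View pics/side1.png

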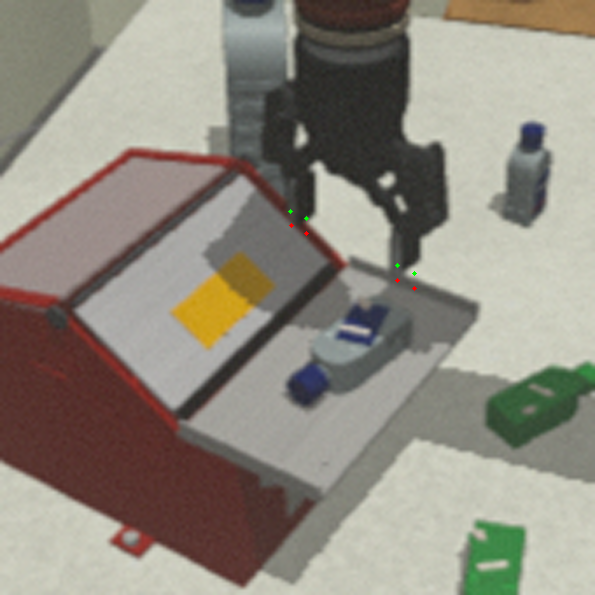

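The view shows the fingers bracketing the bottle. The rear tip is at (405,265) and the front tip at (303,222), about 13 mm above TCP when open. I'll lower the TCP to about z 0.143.

Request:
{"method": "play_rows", "body": {
  "series": [
    [1, [0.06, 0, 0.4], [0, 0, 0]],
    [1, [0, 0, 0.5], [0, 0, 0]],
    [1, [0, 0, 0.45], [0, 0, 0]],
    [1, [0, 0, 0.25], [0, 0, 0]],
    [1, [0, 0, 0.12], [0, 0, 0]],
    [1, [0, 0, 0], [0, 0, 0]]
  ]
}}

```text
t: 4.4
tool_pos: [0.4721, 0.0223, 0.1455]
tool_rot: [2.658, 1.674, 0.0]
contact_force: [0.2, -0.1, 0.6]
opening: 0.0853
grip_force: 0.0
```

```bash
python3 goto.py 0.4702 0.0214 0.143; cat > pic.py <<'E'
from station import imaging
import cv2,sys
n=sys.argv[1]
a=imaging.get_image("side")["color"][130:270,230:370];a=cv2.resize(a,None,fx=4,fy=4,interpolation=cv2.INTER_CUBIC)
b=imaging.get_image("top")["color"][95:235,250:380];b=cv2.resize(b,None,fx=1.8,fy=1.8,interpolation=cv2.INTER_CUBIC)
b=cv2.copyMakeBorder(b,0,560-b.shape[0],0,0,cv2.BORDER_CONSTANT);cv2.imwrite(f"pics/{n}.png",cv2.hconcat([a,b]))
E
python3 pic.py down
```

```text
t 4.4 pos [0.4721 0.0223 0.1455] yaw_y -25.62 zax [ 0. -0. -1.] d in 50mm [-0.033 -0.027  0.05 ] F [ 0.2 -0.1  0.6] open 0.08530383160539738
```

View pics/down.png

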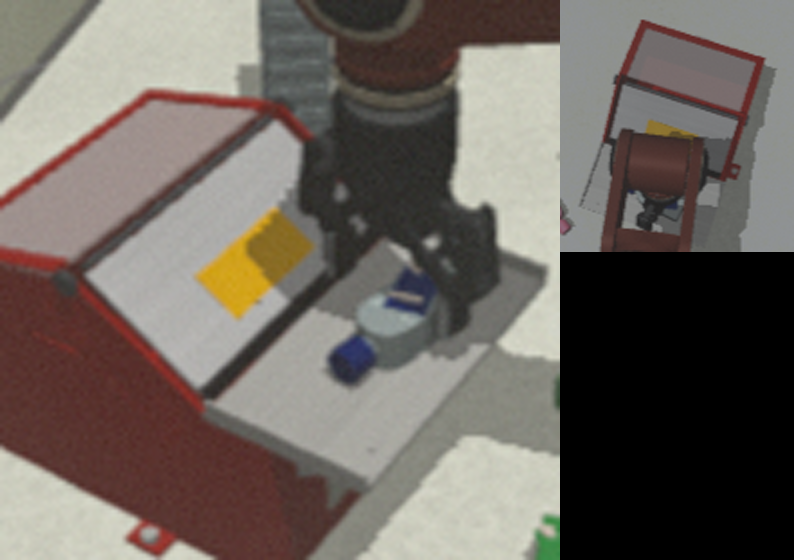

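The fingers straddle the bottle at (395,310), and the front finger stands just before the flap's black edge at (340,270). Pushing slowly now.

Request:
{"method": "play_rows", "body": {
  "series": [
    [1, [0, 0.08, 0.04], [0, 0, 0]],
    [1, [0, 0.12, 0], [0, 0, 0]],
    [1, [0, 0.12, 0], [0, 0, 0]],
    [1, [0, 0.12, 0], [0, 0, 0]],
    [1, [0, 0.12, 0], [0, 0, 0]],
    [1, [0, 0.12, 0], [0, 0, 0]],
    [1, [0, 0.12, 0], [0, 0, 0]],
    [1, [0, 0.12, 0], [0, 0, 0]]
  ]
}}

```text
t: 5.5
tool_pos: [0.5134, 0.0024, 0.1432]
tool_rot: [-2.658, -1.673, 0.001]
contact_force: [-2.3, 1.9, 1.8]
opening: 0.0853
grip_force: 1.3
```

```bash
python3 goto.py 0.5514 -0.0157 0.143; python3 pic.py mid
```

```text
t 5.5 pos [0.5134 0.0024 0.1432] yaw_y -25.61 zax [-0.001  0.    -1.   ] d in 50mm [0.001 0.842 0.002] F [-2.3  1.9  1.8] open 0.08533462792743221
```

View pics/mid.png

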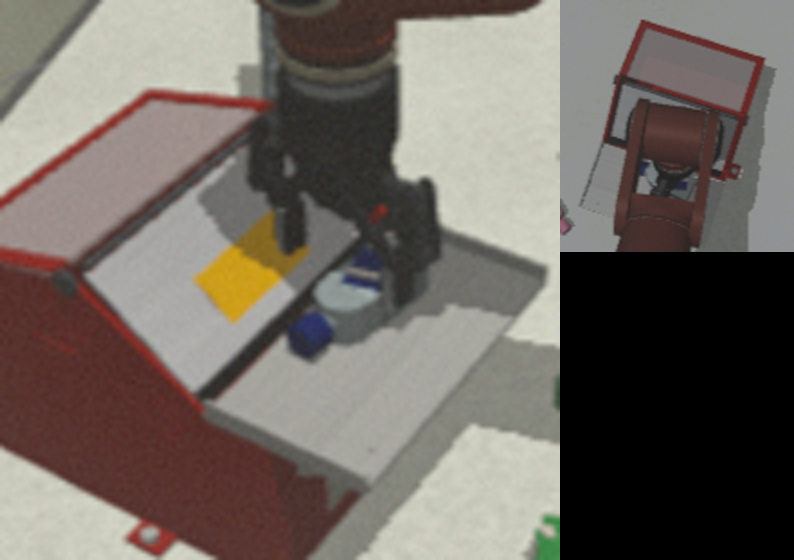

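The flap has started to open at (270,320) and the bottle is still on the shelf at (350,300). I'll carry on.

Request:
{"method": "play_rows", "body": {
  "series": [
    [1, [0, 0.12, 0], [0, 0, 0]],
    [1, [0, 0.12, 0], [0, 0, 0]],
    [1, [0, 0.12, 0], [0, 0, 0]],
    [1, [0, 0.12, 0], [0, 0, 0]],
    [1, [0, 0.12, 0], [0, 0, 0]],
    [1, [0, 0.1, 0], [0, 0, 0]]
  ]
}}

```text
t: 6.35
tool_pos: [0.5436, -0.0122, 0.1425]
tool_rot: [-2.655, -1.672, 0.005]
contact_force: [-23.2, 8.9, 10.3]
opening: 0.0856
grip_force: 2.5
```

```bash
python3 goto.py 0.5514 -0.0157 0.143; python3 pic.py in1
```

```text
t 6.35 pos [ 0.5436 -0.0122  0.1425] yaw_y -25.6 zax [-0.005  0.002 -1.   ] d in 50mm [ 0.004  0.171 -0.01 ] F [-23.2   8.9  10.3] open 0.08562295823584505
```

View pics/in1.png

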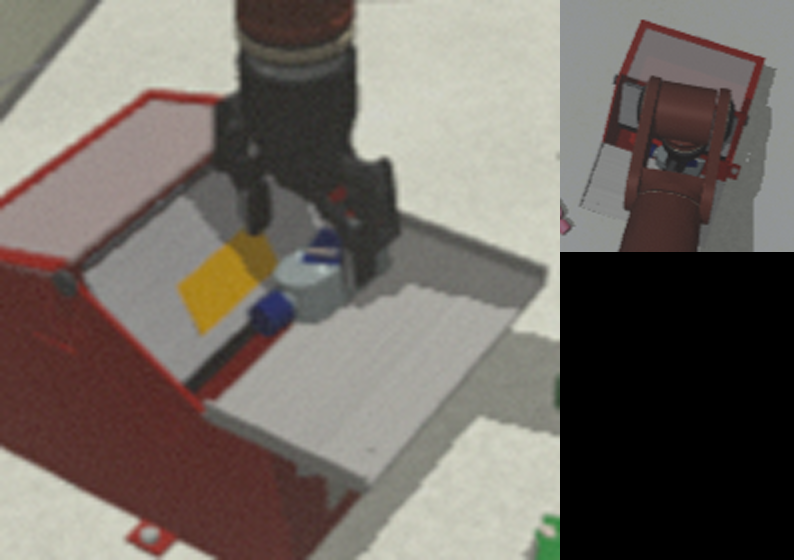

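The flap is held open with the edge well inside at (240,350), and the bottle is at the sill, still lying at (310,285). The 25 N reading suggests the knuckle is bearing near the hinge. I'll close the hand partly, which brings the rear finger on and eases the front one, and raise it slightly.

Request:
{"method": "play_rows", "body": {
  "force": 20,
  "series": [
    [0.95, [0, 0, -0.02], [0, 0, 0]],
    [0.9, [0, 0, -0.02], [0, 0, 0]],
    [0.85, [0, 0.02, -0.02], [0, 0, 0]],
    [0.8, [0, 0.02, -0.02], [0, 0, 0]],
    [0.75, [0, 0.02, -0.02], [0, 0, 0]],
    [0.75, [0, 0, 0], [0, 0, 0]]
  ]
}}

```text
t: 7.2
tool_pos: [0.5477, -0.014, 0.1483]
tool_rot: [-2.659, -1.674, 0.0]
contact_force: [-3.9, 0.3, 2.7]
opening: 0.0638
grip_force: 1.9
```

```bash
python3 goto.py 0.5514 -0.0157 0.148; python3 pic.py in2
```

```text
t 7.2 pos [ 0.5477 -0.014   0.1483] yaw_y -25.61 zax [-0. -0. -1.] d in 50mm [0.002 0.081 0.005] F [-3.9  0.3  2.7] open 0.06381330092834107
```

View pics/in2.png

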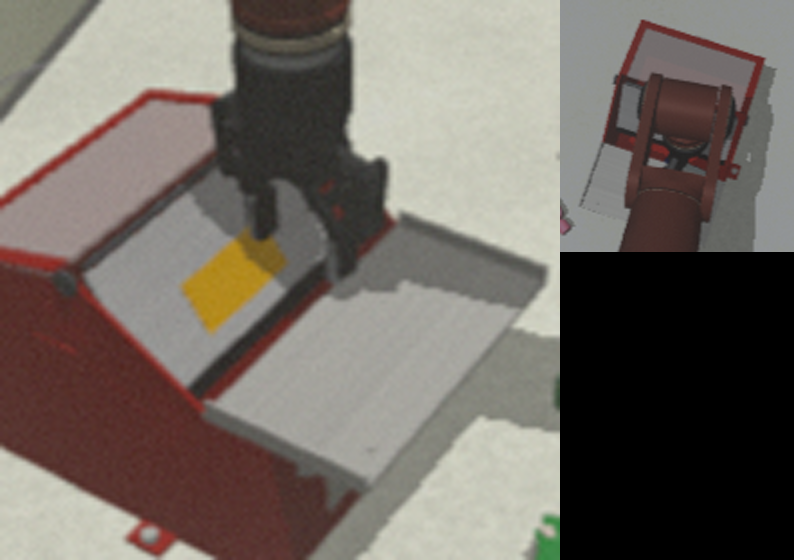

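The bottle has gone in, the shelf is empty and the flap hangs on the front finger. I'll draw back and then raise the hand.

Request:
{"method": "play_rows", "body": {
  "series": [
    [0.75, [0, -0.15, 0], [0, 0, 0]],
    [0.75, [0, -0.25, 0], [0, 0, 0]],
    [0.75, [0, -0.25, 0], [0, 0, 0]],
    [0.75, [0, -0.25, 0], [0, 0, 0]],
    [0.75, [0, -0.25, 0], [0, 0, 0]],
    [0.75, [0, -0.25, 0], [0, 0, 0]],
    [0.75, [0, -0.25, 0], [0, 0, 0]],
    [0.75, [0, -0.2, 0], [0, 0, 0]]
  ]
}}

```text
t: 8.3
tool_pos: [0.4635, 0.0264, 0.1482]
tool_rot: [-2.658, -1.674, 0.0]
contact_force: [0.4, -0.2, -0.3]
opening: 0.0641
grip_force: 0.0
```

Request:
{"method": "play_rows", "body": {
  "series": [
    [0.75, [0, 0, -0.4], [0, 0, 0]],
    [0.75, [0, 0, -0.8], [0, 0, 0]],
    [0.75, [0, 0, -0.8], [0, 0, 0]],
    [0.75, [0, 0, -0.4], [0, 0, 0]],
    [0.75, [0, 0, 0], [0, 0, 0]],
    [0.75, [0, 0, 0], [0, 0, 0]]
  ]
}}

```text
t: 9.05
tool_pos: [0.4635, 0.0261, 0.2663]
tool_rot: [-2.657, -1.673, 0.004]
contact_force: [1.1, 0.6, -0.4]
opening: 0.0638
grip_force: 0.0
```

```bash
python3 goto.py 0.46 0.02 0.27; python3 - <<'E'
from station import imaging
import cv2
cv2.imwrite("pics/end.png",imaging.get_image("side")["color"])
E
```

```text
t 9.05 pos [0.4635 0.0261 0.2663] yaw_y -25.61 zax [-0.003  0.    -1.   ] d in 50mm [-0.14  -0.01  -0.074] F [ 1.1  0.6 -0.4] open 0.06377967624794756
```

View pics/end.png

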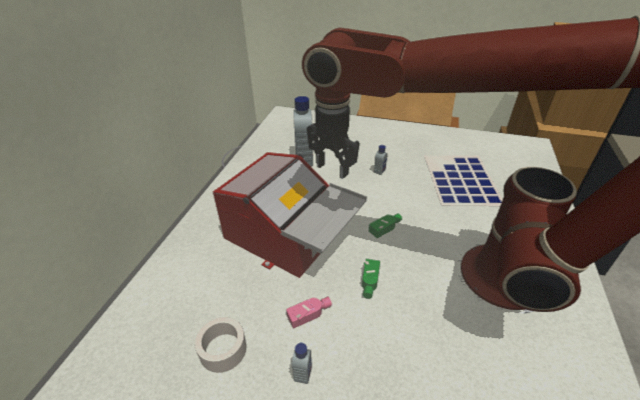

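The flap is closed, the shelf (330,215) is empty, the other objects haven't moved and the hand is clear, so I'm handing in.

```bash
python3 -c "
from station import ctrl
print(ctrl.finish_job())"
```

```text
the job is handed in; nothing more can be done
None
```

The silver bottle was pushed along the shelf and dropped into the reject box with the flap held open. The flap then closed, the other objects look unmoved, and I handed the job in at about 9 s; no verdict was returned.

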